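# Cap the flacon and hold it in the marking jig

## Task

Press the raised black cap of the square amber flacon fully home and get the flacon square into the jig's corner, against the metal fence and the blue stop block. Then come off the cap and finish while holding one firm diagonal push (some 15 N, forward and down) on the glass, pressing it against fence and base plate together. Keep it upright and leave the bottle, dish and ring gauge alone.

Things in the scene. Friction and masses are not known exactly. Their poses are not given: they have to be found in the camera images.
- plate: Dark slip-coated steel base plate of the jig (glass slides on it at a friction of about 0.15), fixed to the bench: 170 (its x) by 270 (its y) by 12 mm thick, top 12 mm above the bench. Origin: centre of its underside; z up. Its +x points at the fence (away from the robot, turned up to 0.25 rad either way), y runs along the fence.
- fence: Bare aluminium fence bar fixed on the plate's far side: 16 (x) by 240 (y) by 40 mm high. Origin: centre of its underside, on the plate's top face, 70 mm along +x from the plate's middle; axes parallel to the plate's. Its working face, towards the robot, is 8 mm from the origin in -x.
- stop_blue: Blue stop block fixed on the plate at one end of the fence (left or right, it varies), touching the fence's working face: 50 (x) by 24 (y) by 40 mm high. Origin: centre of its underside, on the plate's top, 120 mm from the plate's centre line in y; axes parallel to the plate's. Use its side facing the plate's middle, 12 mm from the origin.
- stop_yellow: Yellow stop block of the same size at the other end of the fence; not for this job.
- flacon: Loose amber glass flacon, 0.35 kg, upright on the plate, clear of fence and stops: 64 by 64 mm, plain sides to 44 mm, then 45 degree bevelled shoulders all round (14 mm in, 14 up), flat top at 58 mm. Origin: centre of underside; x along the plate's x within 0.3 rad. Middle of the robot-side shoulder: x -25, z 51 mm. In the corner: 40 mm from the fence's origin in x, 44 from the blue stop's in y.
- cap: Black round cap, brass band, 28 mm diameter, 26 high, on the flacon's neck and upright axis. Origin: centre of its underside. Slides down the neck against about 6 N of friction and stays where left; cannot come off. Starts 3 to 6 mm proud; fully home its underside meets the glass top, 58 mm above the flacon's underside. Pulling sideways on it tips the flacon: slide that by its glass, low down.
- bottle: Loose round green glass bottle, white cap, 52 mm diameter, 120 mm high; a bystander beside the jig. Origin: centre of its underside.
- dish: Loose white dish of black caps, 100 mm diameter, 30 mm high; a bystander beside the jig. Origin: centre of its underside.
- gauge: Loose brass ring gauge, 64 mm outer diameter, 20 mm high, lying flat; a bystander beside the jig. Origin: centre of its underside.

How it is judged:
On the way, in this order (a step that is already met when the one before it is completed fails the run):
1. the cap is pressed home: its underside within 1 mm of the flat glass top (z of cap in the frame of flacon below 0.059 m), for 0.2 s.
2. off the cap, the fingers press the flacon against fence and plate together (contact force between flacon and fence above 3 N and contact force between flacon and plate above 8 N and contact force between the fingers and flacon above 4 N and contact force between each of the fingers, the arm and cap below 0.5 N), for 0.3 s.
At the end, for the whole second after the job is handed in: Cap home (within 1 mm); flacon upright (0.03 rad), still, square to the plate (0.035 rad), within 2.5 mm of the fence and of the blue stop; the fingers still press on the glass, not the cap, so that it bears on the fence with over 3 N and on the plate with over 8 N (weight included) (all of step 2 and z of cap in the frame of flacon below 0.059 m and x of flacon in the frame of fence between -0.0425 and -0.037 m and y of flacon in the frame of stop_blue between -0.0465 and 0.0465 m and (angle between the x axis of flacon and the x axis of plate, either way round below 0.035 rad or angle between the x axis of flacon and the y axis of plate, either way round below 0.035 rad) and angle between flacon's own z axis and vertical below 0.03 rad and linear speed of flacon below 0.01 m/s); the arm keeps its last pose, push and grip.
It fails at once if the flacon is tipped by more than 0.35 rad (angle between flacon's own z axis and vertical above 0.35 rad).
It fails at once if the bottle is moved by more than 20 mm (distance of bottle from where it was at the start of the episode above 0.02 m).
It fails at once if the dish is moved by more than 20 mm (distance of dish from where it was at the start of the episode above 0.02 m).
It fails at once if the gauge is moved by more than 20 mm (distance of gauge from where it was at the start of the episode above 0.02 m).
It also fails if it takes over 56 s, if anything falls off the work surface, if the arm or the gripper's body presses on something with over 40 N, if the wrist force passes 120 N, or if a joint passes its speed limit or range.

## Robot

A 7-joint arm with a two-finger parallel gripper is mounted at the origin on the work surface. World frame = base frame: x ahead of the robot, y to its left, z up, the work surface at z = 0. Lengths are in m, angles in rad, forces in N, time in s.
With the tool pointing down it reaches from about 0.4 to 0.85 m from the base axis. Payload 10.4 kg.
Tool frame: the origin (TCP) lies midway between the tips of the shut fingers; the grasp point (between the pads) lies 19 mm behind it (arm.pinch_z is the distance from the TCP to the grasp point, in m); z points along the fingers, y is the line along which they close (so a half turn about z gives the same grasp; the last joint's range is limited). The gripper opens to 87 mm and grips with 3 to 60 N. Pads are 19 mm wide; open, the fingers measure 117 mm over their backs; the gripper's body (75 mm by 190 mm) begins 51 mm behind the grasp point.
Start: joints at [1.179, 0.332, -0.065, 1.46, 0.022, 1.35, -0.088], TCP at [0.225, -0.583, 0.223] pointing down, gripper open.
Joint ranges: [-2.6, 2.6], [-0.5, 2.12], [-1.47, 1.34], [0.16, 2.42], [-1.27, 4.41], [0.06, 2.06], [-2.6, 2.6]. Speed limits (rad/s): [2.22, 2.22, 2.79, 2.79, 3.14, 3.14, 3.14].

## Interface

Orientations are given as a unit quaternion [x, y, z, w].
In Python, from rig import telemetry, eyes, ticket, arm gives the robot as it stands.
- The arm moves only by the tool play_rows, never from a script. Its argument "steps" is a list of rows, each an object with "delta_pos": the shift along the tool's x, y, z each as a share of 0.25 m, from -1 to 1, a list of three; "yaw": the turn about the tool's z as a share of 45 degrees, from -1 to 1. In form: [{"delta_pos": [tx, ty, tz], "yaw": yaw}, ...]. A call has 1 to 10 rows; each row is the pose to reach, as a shift and turn from the pose commanded when the call began, along the tool's axes at that moment; what a row does not reach only later rows make up. A row lasts 1/8 s, in which the tool goes at most 62.5 mm and 10.7 degrees, less where a joint would pass 70% of its speed; a pose out of reach is approached as far as the arm can. A call with a number of a shift or a turn outside -1 to 1 is refused whole. A call with a gripper value outside its range is refused whole. "claw" is the opening, from 0 (shut) to 1 (fully open), set as the call begins (left out, the last holds). The fingers move at their own pace and stop on an object; "newtons" is the grip in N (left out, the last holds). Time passes only in rows, so rows that repeat a pose let the fingers close. It gives the time, the measured TCP pose, the force, the opening and the grip force at its end, in the units of the state.
- telemetry.sense(): the state, without advancing time (a new reading comes with each control period).
- eyes.get_image(name): name is "scene" or "top" or "wrist"; returns a dict with "color" (480x640x3 uint8, blue, green, red), "z_map" (480x640 float32, m along the optical axis (not along the pixel's ray), 0 where there is no reading), "fx", "fy", "cx", "cy" (pixels), "rvec" (rotation vector, rad) and "tvec" (3), from world to camera coordinates, as OpenCV has them. Camera axes: x right, y down, z forward; pixel columns grow to the right and rows downward; lengths in m; the calibration is good to about 2 mm. A picture is of the moment at which its call begins.
- ticket.sign_off(): hands the job in; it is judged then, once.
The state is a dict: "time_s": time; "qpos": joint angles; "joint_velocities": joint speeds; "joint_torque": joint torques, N m; "position": TCP position; "tool_rot": TCP orientation; "wrist_force": force on the tool from outside, world axes, zero at the start; "torque": the same for the moment, N m; "opening": finger opening in m; "finger_force": force on a finger pad.
Only numpy, scipy, OpenCV 4.12 (cv2) and the standard library are available. Lean on these libraries where they do the work, as an engineer would, in place of code of your own. Each camera call takes 0.05 s, during which the arm holds its last target. There are 200 camera calls.

## Working session

There is one attempt and no reset: what is moved stays moved. The work goes in short steps, Python scripts to look and compute and a tool call to move; the robot and the scene stay as the last step left them, time stands still between calls to the robot, and variables do not carry over. Pictures are saved under pics/ and viewed, at most 10 in all, crops included, and the job is handed in when it is done.

Besides the shell and the picture viewer there is one more tool, called after "Emit:" as name(argument=value, ...) on one line, values as JSON. play_rows: Moves the arm, as the interface text tells. Shift numbers are shares of 0.25 m and turn numbers shares of 45 degrees, none past 1 either way. Its arguments: {"type":"object","properties":{"steps":{"type":"array"},"claw":{"type":"number"},"newtons":{"type":"number"}},"required":["steps"]}

```bash
mkdir -p pics; cat > h.py <<'E'
import numpy as np, cv2
from rig import telemetry, eyes, ticket, arm
from scipy.spatial.transform import Rotation as R
def snap(n,f=None):
    d=eyes.get_image(n)
    if f: cv2.imwrite('pics/'+f,d['color'])
    return d
def cloud(d):
    z=d['z_map']; v,u=np.mgrid[:480,:640]
    p=np.stack([(u-d['cx'])/d['fx']*z,(v-d['cy'])/d['fy']*z,z],-1)
    M=R.from_rotvec(np.ravel(d['rvec'])).as_matrix()
    w=(p-np.ravel(d['tvec']))@M; w[z==0]=np.nan
    return w
E
python3 - <<'E'
from h import *
s=telemetry.sense()
for k in s: print(k,np.round(s[k],3))
for n in('top','scene'):
    d=snap(n,n+'1.png'); np.savez(n+'1.npz',w=cloud(d),c=d['color'])
E
```

```text
time_s 0.0
qpos [ 1.179  0.333 -0.065  1.461  0.022  1.35  -0.089]
joint_velocities [-0.     0.001 -0.     0.001  0.     0.     0.001]
joint_torque [ 1.0000e-03 -6.2325e+01  2.5000e-02 -3.8990e+01 -6.1000e-02  4.0000e-02
  0.0000e+00]
position [ 0.225 -0.583  0.222]
tool_rot [ 0.983  0.183 -0.    -0.001]
wrist_force [ 0.894  0.53  -0.475]
torque [ 0.017 -0.016  0.031]
finger_force 0.0
opening 0.087
```

View pics/top1.png

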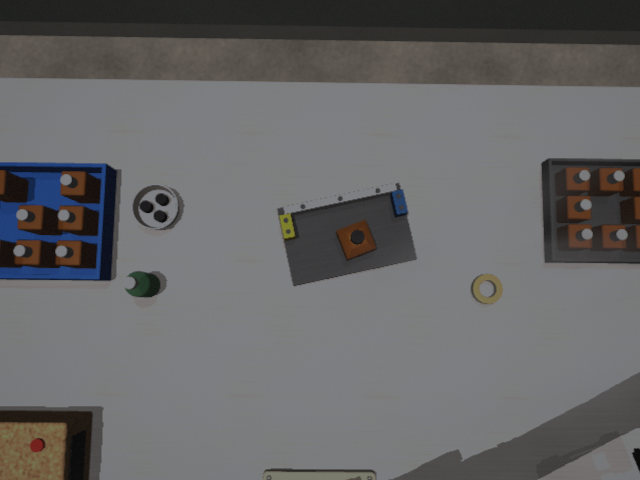

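View pics/scene1.png

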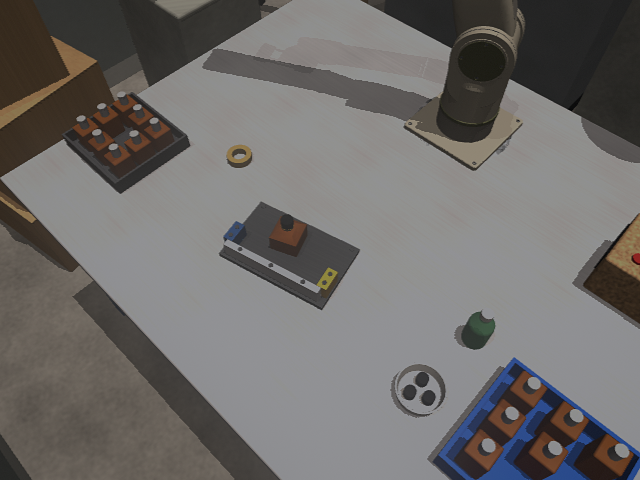

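Top view: plate centred near (348,238), blue stop at (399,203), so towards -y, yellow stop at (288,226), flacon at (356,239). The bystanders are well clear. Next I'll fit poses from the depth.

```bash
cat > fit.py <<'E'
from h import *
def rect(p):
    (c,s,a)=cv2.minAreaRect((p*1000).astype(np.float32)); return np.round(c,1),np.round(s,1),round(a,2)
def run(w,c,box):
    h=cv2.cvtColor(c,cv2.COLOR_BGR2HSV).astype(int); H,S,V=h[...,0],h[...,1],h[...,2]
    inb=(w[...,0]>box[0])&(w[...,0]<box[1])&(w[...,1]>box[2])&(w[...,1]<box[3])
    z=w[...,2]
    for n,m in dict(plate_all=inb&(z>.007),fence_stops=inb&(z>.047)&(z<.057)&~((H<18)&(S>120)),
        yellow=inb&(H>22)&(H<35)&(S>120)&(z>.045),blue=inb&(H>100)&(H<130)&(S>100)&(z>.045),
        amber=inb&(H<18)&(S>120)&(z>.02)&(z<.075),amtop=inb&(H<18)&(S>120)&(z>.066),cap=inb&(z>.085)&(z<.12)).items():
        q=w[m]
        if len(q)>5: print(n,len(q),*rect(q[:,:2]),'z',np.round(np.percentile(q[:,2],[5,50,95])*1000,1))
if __name__=='__main__':
    d=np.load('top1.npz'); w,c=d['w'],d['c']; print(w[239,356],w[203,399],w[226,288],w[238,320])
    a=w[239,356]; run(w,c,(a[0]-.2,a[0]+.2,a[1]-.2,a[1]+.2))
    d=np.load('scene1.npz'); run(d['w'],d['c'],(a[0]-.2,a[0]+.2,a[1]-.2,a[1]+.2))
E
python3 fit.py
```

```text
[ 0.58107599 -0.06774646  0.09896673] [ 0.66346089 -0.15953266  0.05227443] [0.61190338 0.07015482 0.05590139] [0.59290555 0.00434638 0.01508892]
plate_all 9900 [591.3 -62.2] [356.3 365.4] 82.82 z [ 8.8 13.2 65.5]
fence_stops 1448 [619.7 -49.5] [126.6 264.1] 12.72 z [48.5 51.8 55.2]
yellow 233 [613.6  72.3] [50.  23.7] 12.25 z [48.6 52.1 55.5]
blue 223 [ 667.  -160.5] [49.2 22.8] 12.91 z [47.7 51.6 54.6]
amber 804 [586.7 -70.6] [63.8 63.1] 21.65 z [51.4 63.3 71.6]
amtop 310 [586.8 -69.9] [50.6 49.2] 21.45 z [66.3 69.2 85.6]
cap 164 [586.9 -70.6] [26.7 26. ] 1.04 z [ 95.3 100.3 104. ]
plate_all 7826 [600.6 -81.4] [197.4 329.1] 12.19 z [ 8.7 13.4 65.3]
fence_stops 1352 [616.9 -49.1] [135.5 266.1] 12.81 z [48.  51.2 54.3]
yellow 189 [613.9  74.2] [51.1 24.5] 12.72 z [48.2 51.3 54.1]
blue 136 [ 668.4 -160.6] [49.1 22.9] 14.68 z [48.2 51.1 54.1]
amber 469 [590.3 -68.2] [61.4 62.3] 23.08 z [56.1 63.9 70.8]
amtop 175 [589.6 -66.5] [45.5 52.7] 20.56 z [66.2 68.7 72.2]
cap 154 [588.3 -69.2] [28.3 26.4] 5.34 z [ 88.   98.8 101.7]
```

Emit:
play_rows(steps=[{"delta_pos": [0.2,-0.14,0],"yaw": 0.18},{"delta_pos": [0.4,-0.28,0],"yaw": 0.18},{"delta_pos": [0.6,-0.42,0],"yaw": 0.18},{"delta_pos": [0.8,-0.56,0],"yaw": 0.18},{"delta_pos": [1,-0.7,0],"yaw": 0.18},{"delta_pos": [1,-0.7,0],"yaw": 0.18},{"delta_pos": [1,-0.7,0],"yaw": 0.18}], claw=0)

```text
time_s: 0.98
position: [0.395, -0.33, 0.2224]
tool_rot: [0.994, 0.113, -0.0, 0.0]
wrist_force: [0.1, -0.5, -1.1]
opening: 0.0247
finger_force: 0.0
```

```bash
cat > go.py <<'E'
import sys
from h import *
# plate frame: usage go.py px py z  (mm, in plate frame origin at plate centre), angle of plate
PC=np.array([604.2,-52.4]); TH=np.radians(12.9)
A=np.array([[np.cos(TH),-np.sin(TH)],[np.sin(TH),np.cos(TH)]])
s=telemetry.sense(); p=np.array(s['position'])*1000; r=R.from_quat(s['tool_rot']); M=r.as_matrix()
print('t',s['time_s'],'plate xy z',np.round(A.T@(p[:2]-PC),1),p[2].round(1),'ang',np.degrees(np.arctan2(M[1,0],M[0,0])).round(2),'tilt',M[:,2].round(3),'Fplate',(A.T@np.array(s['wrist_force'])[:2]).round(2),'Fz',round(s['wrist_force'][2],2),'open',s['opening'])
if len(sys.argv)>3:
    t=np.array([float(a) for a in sys.argv[1:4]]); w=np.r_[PC+A@t[:2],t[2]]
    print('shares',np.round(M.T@(w-p)/250,4),'yaw',np.round((np.degrees(np.arctan2(M[1,0],M[0,0]))-12.9)/45,4))
E
python3 go.py -20.3 -13.3 130
```

```text
t 0.975 plate xy z [-265.9 -223.9] 222.4 ang 13.03 tilt [-0.001 -0.    -1.   ] Fplate [ 0.02 -0.53] Fz -1.09 open 0.024749903437754045
shares [ 0.9845 -0.8403  0.3689] yaw 0.0029
```

Emit:
play_rows(steps=[{"delta_pos": [0.18,-0.16,0],"yaw": 0},{"delta_pos": [0.36,-0.31,0.05],"yaw": 0},{"delta_pos": [0.54,-0.46,0.1],"yaw": 0},{"delta_pos": [0.72,-0.62,0.2],"yaw": 0},{"delta_pos": [0.88,-0.75,0.3],"yaw": 0},{"delta_pos": [0.984,-0.84,0.368],"yaw": 0},{"delta_pos": [0.984,-0.84,0.368],"yaw": 0},{"delta_pos": [0.984,-0.84,0.368],"yaw": 0}])

```text
time_s: 1.98
position: [0.5874, -0.0719, 0.1304]
tool_rot: [0.994, 0.112, -0.0, 0.0]
wrist_force: [0.2, -1.5, 0.2]
opening: 0.0003
finger_force: 0.0
```

```bash
python3 go.py -20.3 -13.3 104; python3 -c "
from h import *
d=snap('wrist','wrist1.png')"
```

```text
t 1.975 plate xy z [-20.7 -15.2] 130.4 ang 12.89 tilt [-0.001 -0.001 -1.   ] Fplate [-0.17 -1.47] Fz 0.22 open 0.0003404911973517851
shares [ 0.0016 -0.0078  0.1057] yaw -0.0002
```

View pics/wrist1.png

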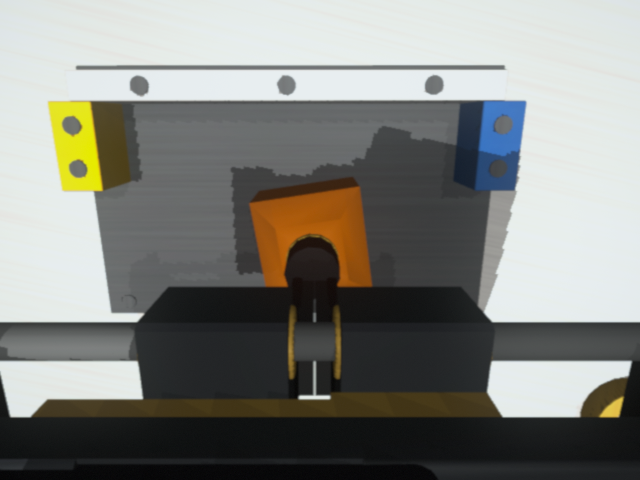

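The wrist view shows the shut fingers at about (315,300), over the cap at (312,262). The fence is square in the view and the flacon is turned about 8°. Now I press.

Emit:
play_rows(steps=[{"delta_pos": [0.002,-0.006,0.05],"yaw": 0},{"delta_pos": [0.002,-0.006,0.1],"yaw": 0},{"delta_pos": [0.002,-0.006,0.12],"yaw": 0},{"delta_pos": [0.002,-0.006,0.13],"yaw": 0},{"delta_pos": [0.002,-0.006,0.136],"yaw": 0},{"delta_pos": [0.002,-0.006,0.136],"yaw": 0}])

```text
time_s: 2.78
position: [0.5878, -0.0683, 0.0967]
tool_rot: [0.994, 0.113, -0.0, 0.0]
wrist_force: [-1.9, -0.8, 3.7]
opening: 0.0001
finger_force: 1.8
```

```bash
python3 go.py
```

```text
t 2.775 plate xy z [-19.5 -11.8] 96.7 ang 13.02 tilt [-0. -0. -1.] Fplate [-2.04 -0.32] Fz 3.7 open 0.00012806791736496458
```

Now down a bit more, to see the force climb.

Emit:
play_rows(steps=[{"delta_pos": [0,0,0.004],"yaw": 0},{"delta_pos": [0,0,0.008],"yaw": 0},{"delta_pos": [0,0,0.012],"yaw": 0},{"delta_pos": [0,0,0.012],"yaw": 0}])

```text
time_s: 3.28
position: [0.589, -0.0682, 0.0963]
tool_rot: [0.994, 0.113, 0.001, 0.001]
wrist_force: [-7.6, -0.7, 22.9]
opening: 0.0007
finger_force: 11.6
```

```bash
python3 go.py
```

```text
t 3.275 plate xy z [-18.4 -12. ] 96.3 ang 13.02 tilt [ 0.003 -0.001 -1.   ] Fplate [-7.58  1.03] Fz 22.87 open 0.0007374221883018294
```

Emit:
play_rows(steps=[{"delta_pos": [0,0,-0.08],"yaw": 0},{"delta_pos": [0,0,-0.16],"yaw": 0},{"delta_pos": [-0.15,0,-0.16],"yaw": 0},{"delta_pos": [-0.27,0,-0.16],"yaw": 0},{"delta_pos": [-0.27,0,-0.16],"yaw": 0},{"delta_pos": [-0.27,0,-0.16],"yaw": 0}], claw=0.25)

```text
time_s: 4.03
position: [0.523, -0.0831, 0.1344]
tool_rot: [0.994, 0.114, 0.001, 0.0]
wrist_force: [1.4, 0.0, -0.1]
opening: 0.0215
finger_force: 0.0
```

```bash
python3 - <<'E'
from h import *
import fit
d=snap('top'); fit.run(cloud(d),d['color'],(.4,.75,-.2,.13))
E
python3 go.py -84 -14 36
```

```text
plate_all 18643 [575.1 -23.1] [285.2 336.2] 77.34 z [ 10.6 531.5 582.9]
fence_stops 1422 [647.1 -43.3] [ 70.3 264. ] 12.98 z [48.3 51.8 55.2]
yellow 234 [613.6  72.4] [50.1 23.5] 12.5 z [48.6 51.8 55.5]
blue 203 [ 668.2 -160.1] [47.3 22.5] 13.49 z [48.1 51.5 54.9]
amber 104 [594.6 -41.7] [31.5 15.1] 19.04 z [32.  59.4 65.2]
amtop 10 [569.3 -38.6] [ 4.6 69.5] 79.35 z [ 66.5 186.3 468.5]
t 4.075 plate xy z [-85.9 -11.6] 134.1 ang 13.05 tilt [ 0.001  0.    -1.   ] Fplate [-0.11 -0.06] Fz -0.86 open 0.021913965239211238
shares [0.0072 0.0096 0.3924] yaw 0.0034
```

Emit:
play_rows(steps=[{"delta_pos": [0.007,0.01,0.15],"yaw": 0},{"delta_pos": [0.007,0.01,0.3],"yaw": 0},{"delta_pos": [0.007,0.01,0.392],"yaw": 0},{"delta_pos": [0.03,0.01,0.392],"yaw": 0},{"delta_pos": [0.05,0.01,0.392],"yaw": 0},{"delta_pos": [0.07,0.01,0.392],"yaw": 0},{"delta_pos": [0.09,0.01,0.392],"yaw": 0},{"delta_pos": [0.11,0.01,0.392],"yaw": 0},{"delta_pos": [0.13,0.01,0.392],"yaw": 0},{"delta_pos": [0.13,0.01,0.392],"yaw": 0}])

```text
time_s: 5.32
position: [0.5548, -0.0782, 0.0356]
tool_rot: [0.994, 0.114, 0.0, 0.0]
wrist_force: [0.3, -0.5, -0.3]
opening: 0.0215
finger_force: 0.0
```

```bash
python3 go.py -16 -14 36;  python3 -c "
from h import *
d=snap('wrist','wrist2.png')"
```

```text
t 5.325 plate xy z [-53.9 -14.1] 35.6 ang 13.04 tilt [ 0.  0. -1.] Fplate [ 0.13 -0.59] Fz -0.25 open 0.0214783241571996
shares [ 1.516e-01 -1.000e-04 -1.600e-03] yaw 0.0032
```

View pics/wrist2.png

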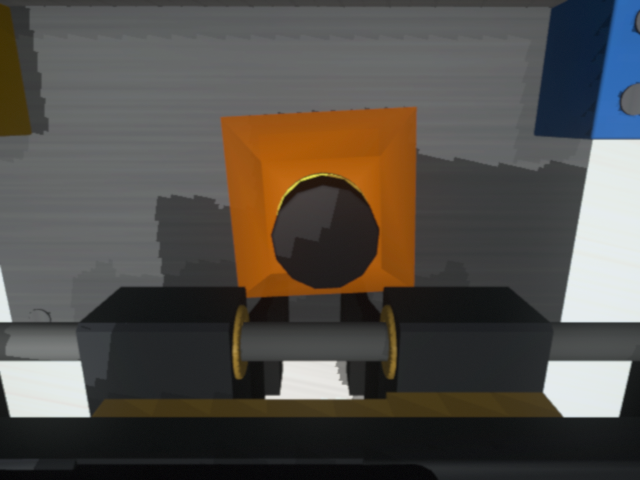

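The cap is at (325,232), home, and the flacon is now nearly square with both fingers behind it. I keep pushing towards the fence.

Emit:
play_rows(steps=[{"delta_pos": [0.02,0,0],"yaw": 0.003},{"delta_pos": [0.04,0,0],"yaw": 0.003},{"delta_pos": [0.06,0,0],"yaw": 0.003},{"delta_pos": [0.08,0,0],"yaw": 0.003},{"delta_pos": [0.1,0,0],"yaw": 0.003},{"delta_pos": [0.12,0,0],"yaw": 0.003},{"delta_pos": [0.135,0,0],"yaw": 0.003},{"delta_pos": [0.15,0,0],"yaw": 0.003},{"delta_pos": [0.155,0,0],"yaw": 0.003},{"delta_pos": [0.155,0,0],"yaw": 0.003}])

```text
time_s: 6.62
position: [0.5924, -0.0695, 0.0357]
tool_rot: [0.994, 0.112, 0.0, 0.0]
wrist_force: [0.4, -0.5, -0.5]
opening: 0.0217
finger_force: 0.0
```

```bash
python3 go.py -11.5 -14 36
```

```text
t 6.625 plate xy z [-15.3 -14. ] 35.7 ang 12.9 tilt [ 0.001  0.    -1.   ] Fplate [ 0.24 -0.6 ] Fz -0.45 open 0.021697162113986708
shares [ 0.0153 -0.0002 -0.0014] yaw 0.0
```

Emit:
play_rows(steps=[{"delta_pos": [0.008,0,0],"yaw": 0},{"delta_pos": [0.016,0,0],"yaw": 0},{"delta_pos": [0.02,0,0],"yaw": 0},{"delta_pos": [0.02,0,0],"yaw": 0}])

```text
time_s: 7.12
position: [0.5965, -0.0688, 0.0355]
tool_rot: [0.994, 0.112, -0.001, 0.0]
wrist_force: [-4.2, -2.2, 3.5]
opening: 0.0215
finger_force: 2.4
```

```bash
python3 go.py
```

```text
t 7.125 plate xy z [-11.2 -14.2] 35.5 ang 12.89 tilt [-0.001 -0.    -1.   ] Fplate [-4.58 -1.18] Fz 3.54 open 0.021548144339842864
```

Emit:
play_rows(steps=[{"delta_pos": [-0.07,0,0],"yaw": 0},{"delta_pos": [-0.07,-0.15,0],"yaw": 0},{"delta_pos": [-0.07,-0.27,0],"yaw": 0},{"delta_pos": [-0.07,-0.27,0],"yaw": 0},{"delta_pos": [0.04,-0.27,0],"yaw": 0},{"delta_pos": [0.16,-0.27,0],"yaw": 0},{"delta_pos": [0.16,-0.27,0],"yaw": 0},{"delta_pos": [0.16,-0.27,0],"yaw": 0}], claw=0)

```text
time_s: 8.12
position: [0.6206, 0.0055, 0.0352]
tool_rot: [0.994, 0.112, -0.0, 0.0]
wrist_force: [0.1, -0.0, -0.3]
opening: 0.0002
finger_force: 0.0
```

```bash
python3 go.py 30 -26 36; python3 -c "
from h import *
d=snap('wrist','wrist3.png')"
```

```text
t 8.125 plate xy z [28.9 52.8] 35.2 ang 12.86 tilt [-0.001 -0.    -1.   ] Fplate [ 0.08 -0.04] Fz -0.25 open 0.00018928545084075825
shares [ 0.0046  0.315  -0.0031] yaw -0.001
```

View pics/wrist3.png

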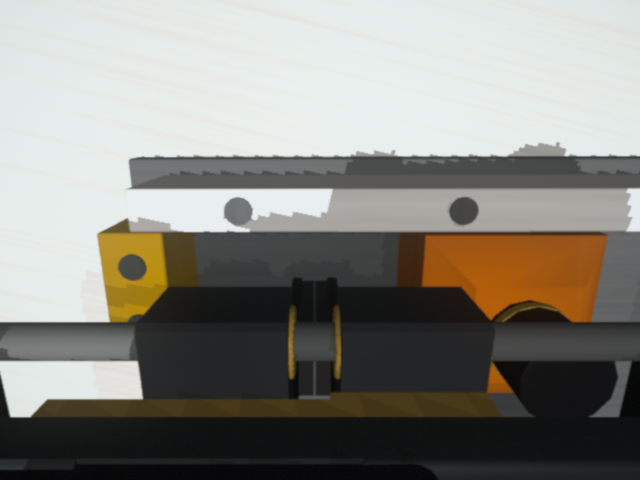

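The flacon lies flat against the fence (face at row 235), with the fingers to its left. I push towards the blue stop.

Emit:
play_rows(steps=[{"delta_pos": [0.004,0.06,0],"yaw": 0},{"delta_pos": [0.004,0.09,0],"yaw": 0},{"delta_pos": [0.004,0.12,0],"yaw": 0},{"delta_pos": [0.004,0.145,0],"yaw": 0},{"delta_pos": [0.004,0.17,0],"yaw": 0},{"delta_pos": [0.004,0.195,0],"yaw": 0},{"delta_pos": [0.004,0.22,0],"yaw": 0},{"delta_pos": [0.004,0.245,0],"yaw": 0},{"delta_pos": [0.004,0.265,0],"yaw": 0},{"delta_pos": [0.004,0.265,0],"yaw": 0}])

```text
time_s: 9.43
position: [0.637, -0.0592, 0.0355]
tool_rot: [0.994, 0.112, 0.0, 0.0]
wrist_force: [-1.0, 0.7, -1.1]
opening: 0.0008
finger_force: 0.0
```

```bash
python3 go.py 30 -29 36; python3 -c "
from h import *
d=snap('wrist','wrist4.png')"
```

```text
t 9.425 plate xy z [ 30.5 -13.9] 35.5 ang 12.84 tilt [ 0.001 -0.001 -1.   ] Fplate [-0.83  0.91] Fz -1.13 open 0.0008324528239028958
shares [-0.002   0.0603 -0.0018] yaw -0.0012
```

View pics/wrist4.png

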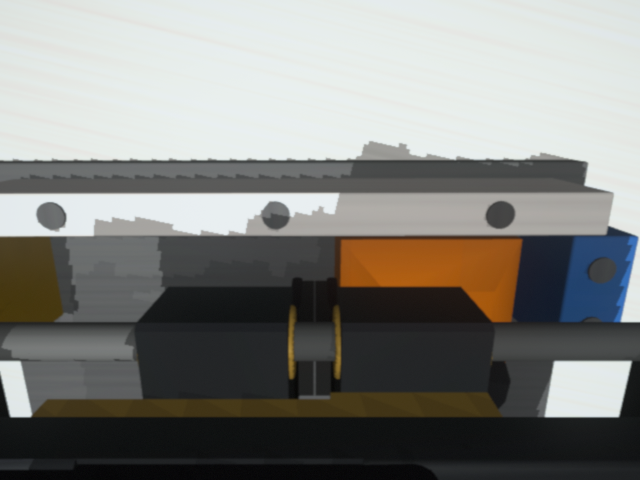

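The flacon is still flush with the fence, with its right side at column 520 and the stop face near 550 or beyond. The fingertip half-thickness is about 8 mm, so roughly 20 mm of push remains.

Emit:
play_rows(steps=[{"delta_pos": [-0.002,0.02,0],"yaw": 0},{"delta_pos": [-0.002,0.04,0],"yaw": 0},{"delta_pos": [-0.002,0.058,0],"yaw": 0},{"delta_pos": [-0.002,0.07,0],"yaw": 0},{"delta_pos": [-0.002,0.078,0],"yaw": 0},{"delta_pos": [-0.002,0.078,0],"yaw": 0}])

```text
time_s: 10.22
position: [0.6406, -0.0775, 0.0356]
tool_rot: [0.994, 0.112, 0.0, 0.0]
wrist_force: [-0.4, 0.4, -0.4]
opening: 0.0008
finger_force: 0.0
```

```bash
python3 go.py 30 -36 36
```

```text
t 10.225 plate xy z [ 29.9 -32.6] 35.6 ang 12.88 tilt [ 0. -0. -1.] Fplate [-0.32  0.49] Fz -0.4 open 0.00081061146914359
shares [ 0.0004  0.0135 -0.0018] yaw -0.0004
```

Emit:
play_rows(steps=[{"delta_pos": [0,0.006,0],"yaw": 0},{"delta_pos": [0,0.01,0],"yaw": 0},{"delta_pos": [0,0.014,0],"yaw": 0},{"delta_pos": [0,0.014,0],"yaw": 0}])

```text
time_s: 10.72
position: [0.6413, -0.0799, 0.0356]
tool_rot: [0.994, 0.113, -0.0, -0.0]
wrist_force: [-0.9, 4.2, 0.6]
opening: 0.0004
finger_force: 2.1
```

```bash
python3 go.py
```

```text
t 10.725 plate xy z [ 30.  -35.1] 35.6 ang 12.93 tilt [-0.     0.001 -1.   ] Fplate [0.11 4.32] Fz 0.62 open 0.00042961287610695576
```

Emit:
play_rows(steps=[{"delta_pos": [0,0.005,0],"yaw": 0},{"delta_pos": [0,0.005,0],"yaw": 0},{"delta_pos": [0,0.005,0],"yaw": 0}])

```text
time_s: 11.1
position: [0.6412, -0.08, 0.0355]
tool_rot: [0.994, 0.113, -0.0, -0.001]
wrist_force: [-3.9, 7.7, 2.0]
opening: 0.0001
finger_force: 3.8
```

```bash
python3 go.py
```

```text
t 11.1 plate xy z [ 30.  -35.1] 35.5 ang 12.98 tilt [-0.001  0.002 -1.   ] Fplate [-2.06  8.32] Fz 1.97 open 6.978630267089606e-05
```

Emit:
play_rows(steps=[{"delta_pos": [0,-0.05,0],"yaw": 0},{"delta_pos": [0,-0.05,-0.15],"yaw": 0},{"delta_pos": [0,-0.05,-0.38],"yaw": 0},{"delta_pos": [0,-0.05,-0.38],"yaw": 0},{"delta_pos": [-0.2,-0.05,-0.38],"yaw": 0},{"delta_pos": [-0.28,0.16,-0.38],"yaw": 0},{"delta_pos": [-0.28,0.16,-0.38],"yaw": 0},{"delta_pos": [-0.28,0.16,-0.38],"yaw": 0}], claw=0.25)

```text
time_s: 12.1
position: [0.5823, -0.1364, 0.1302]
tool_rot: [0.994, 0.112, 0.0, 0.0]
wrist_force: [0.2, -0.0, 0.1]
opening: 0.0218
finger_force: 0.0
```

```bash
python3 go.py -19 -76 77; python3 - <<'E'
from h import *
d=snap('wrist','wrist5.png'); np.savez('w5.npz',w=cloud(d),c=d['color'])
import fit
fit.run(cloud(d),d['color'],(.55,.75,-.2,.0))
E
```

```text
t 12.1 plate xy z [-40.1 -77. ] 130.2 ang 12.85 tilt [ 0. -0. -1.] Fplate [ 0.18 -0.05] Fz 0.14 open 0.021835232976081843
shares [ 0.0845 -0.0042  0.213 ] yaw -0.001
plate_all 168456 [ 634.4 -100. ] [168.8 200. ] 0.03 z [ 11.6 216.9 242.8]
fence_stops 13884 [657.9 -87.8] [ 71.2 171.3] 12.64 z [50.8 52.1 53.6]
yellow 33 [ 616.9 -173.3] [5.7 3.1] 62.17 z [223.4 224.4 233.9]
blue 3298 [ 641.7 -148.1] [ 46.6 111.1] 65.93 z [51.  52.2 53.3]
amber 11018 [ 651.5 -117. ] [64.7 68.9] 13.14 z [57.1 64.3 70.6]
amtop 4607 [ 651.8 -119.2] [47.  47.6] 12.88 z [66.3 69.5 71.4]
cap 2925 [ 651.5 -119.4] [27.  27.1] 13.83 z [94.9 96.1 97.2]
```

View pics/wrist5.png

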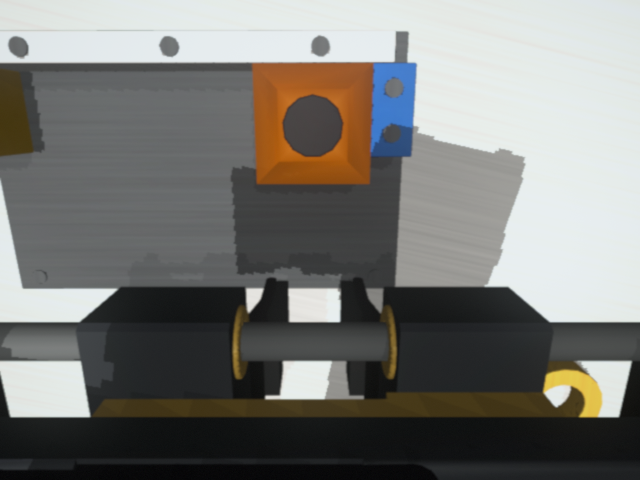

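The flacon sits square in the corner: fence edge at row 63, blue stop at column 372, cap at (313,126) with its top at 96 mm, so it is home. Now the diagonal push on the shoulder.

Emit:
play_rows(steps=[{"delta_pos": [0.03,-0.003,0.08],"yaw": 0},{"delta_pos": [0.06,-0.003,0.16],"yaw": 0},{"delta_pos": [0.084,-0.003,0.21],"yaw": 0},{"delta_pos": [0.1,-0.003,0.226],"yaw": 0},{"delta_pos": [0.116,-0.003,0.242],"yaw": 0},{"delta_pos": [0.128,-0.003,0.254],"yaw": 0},{"delta_pos": [0.128,-0.003,0.254],"yaw": 0}])

```text
time_s: 13.02
position: [0.6135, -0.1286, 0.0672]
tool_rot: [0.994, 0.112, 0.0, 0.0]
wrist_force: [0.2, 0.4, -0.2]
opening: 0.0219
finger_force: 0.0
```

```bash
python3 go.py -4.5 -76 63
```

```text
t 13.025 plate xy z [ -7.9 -76.3] 67.2 ang 12.9 tilt [ 0. -0. -1.] Fplate [0.25 0.36] Fz -0.2 open 0.021890377563163543
shares [ 0.0136 -0.0014  0.0166] yaw -0.0001
```

Emit:
play_rows(steps=[{"delta_pos": [0.004,0,0.004],"yaw": 0},{"delta_pos": [0.008,0,0.008],"yaw": 0},{"delta_pos": [0.012,0,0.012],"yaw": 0},{"delta_pos": [0.016,0,0.016],"yaw": 0},{"delta_pos": [0.016,0,0.016],"yaw": 0}])

```text
time_s: 13.65
position: [0.6172, -0.1278, 0.0631]
tool_rot: [0.994, 0.112, -0.0, 0.0]
wrist_force: [-1.7, -0.1, 2.0]
opening: 0.0216
finger_force: 1.2
```

```bash
python3 go.py
```

```text
t 13.65 plate xy z [ -4.2 -76.4] 63.1 ang 12.89 tilt [-0. -0. -1.] Fplate [-1.65  0.28] Fz 2.04 open 0.021644995034010194
```

Emit:
play_rows(steps=[{"delta_pos": [0.003,0,0.003],"yaw": 0},{"delta_pos": [0.005,0,0.005],"yaw": 0},{"delta_pos": [0.005,0,0.005],"yaw": 0},{"delta_pos": [0.005,0,0.005],"yaw": 0}])

```text
time_s: 14.15
position: [0.6182, -0.1276, 0.0626]
tool_rot: [0.994, 0.112, -0.0, 0.0]
wrist_force: [-6.9, 0.8, 10.2]
opening: 0.0218
finger_force: 5.6
```

```bash
python3 go.py
```

```text
t 14.15 plate xy z [ -3.2 -76.5] 62.6 ang 12.88 tilt [-0.    -0.001 -1.   ] Fplate [-6.52  2.27] Fz 10.22 open 0.021816888290807628
```

Emit:
play_rows(steps=[{"delta_pos": [0.003,0,0.001],"yaw": 0},{"delta_pos": [0.003,0,0.001],"yaw": 0},{"delta_pos": [0.003,0,0.001],"yaw": 0},{"delta_pos": [0.003,0,0.001],"yaw": 0},{"delta_pos": [0.003,0,0.001],"yaw": 0},{"delta_pos": [0.003,0,0.001],"yaw": 0}])

```text
time_s: 14.9
position: [0.6184, -0.1276, 0.0625]
tool_rot: [0.994, 0.112, -0.001, 0.0]
wrist_force: [-9.9, -0.0, 13.9]
opening: 0.0218
finger_force: 8.2
```

```bash
python3 go.py; python3 - <<'E'
from h import *
d=snap('wrist','wrist6.png')
import fit
fit.run(cloud(d),d['color'],(.55,.75,-.2,.0))
E
```

```text
t 14.9 plate xy z [ -3.  -76.5] 62.5 ang 12.87 tilt [-0.002 -0.001 -1.   ] Fplate [-9.61  2.19] Fz 13.87 open 0.021811438418437343
plate_all 180290 [ 634.4 -100. ] [168.7 200. ] 0.0 z [ 11.7 146.5 174.9]
fence_stops 23019 [660.  -87.4] [ 66.5 171.4] 12.85 z [51.  52.2 53.4]
yellow 124 [ 662.7 -111.8] [ 3.1 16.7] 36.51 z [74.6 76.2 78.7]
blue 5307 [ 661.8 -130. ] [49.9 86.1] 13.16 z [51.1 52.2 53.2]
amber 16650 [ 652.2 -119.2] [63.9 64.3] 12.99 z [56.9 64.2 70.6]
amtop 7140 [ 650.3 -119.7] [51.  46.3] 12.93 z [66.4 69.5 88.6]
cap 8615 [ 634.8 -125.2] [42.5 61.8] 86.29 z [ 88.6  96.2 112.4]
```

View pics/wrist6.png

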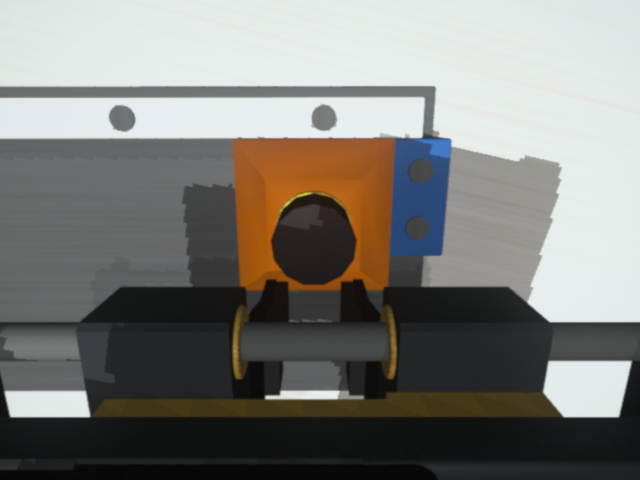

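The flacon is square in the corner: fence at row 139, stop at column 392, fingertips at about (272,285) and (357,285) on the robot-side shoulder, clear of the cap. The push is about 10 N forward and 14 N down. Handing in.

```bash
python3 go.py; python3 -c "
from rig import ticket
print(ticket.sign_off())"
```

```text
t 14.95 plate xy z [ -2.9 -76.4] 62.5 ang 12.88 tilt [-0.002 -0.001 -1.   ] Fplate [-9.33  2.53] Fz 12.79 open 0.021684761571036805
the job is handed in; nothing more can be done
None
```

I handed the job in at 15.0 s: the cap is home, the flacon sits square in the fence and blue-stop corner, and the fingers hold about 9 N forward and 13 N down on the shoulder, clear of the cap; the hand-in returned no verdict.

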